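# Stamp two faces of a carton at the stamp stand

## Robot

A 6-joint arm with a two-finger parallel gripper is mounted at the origin on the work surface. World frame = base frame: x ahead of the robot, y to its left, z up, the work surface at z = 0. Lengths are in m, angles in degrees, forces in N, time in s.
With the tool pointing down it reaches from about 0.375 to 0.9 m from the base axis. Payload 3.1 kg.
Tool frame: the origin (TCP) lies between the finger pads; the fingertips stand 11 mm ahead of it and the grasp point (between the pads) lies 8 mm behind it; z points along the fingers, y is the line along which they close (so a half turn about z gives the same grasp; the last joint's range is limited). The gripper opens to 87 mm and grips with 3 to 60 N. Pads are 19 mm wide; open, the fingers measure 117 mm over their backs; the gripper's body (75 mm by 190 mm) begins 51 mm behind the grasp point.
Start: joints at [59.043, 30.224, 82.088, -0, 67.689, -10.227], TCP at [0.221, 0.585, 0.203] pointing down, gripper open.
Joint ranges: [-176.69, 176.69], [-43.24, 126.21], [12.49, 139.97], [-82, 262], [0, 151.66], [-163.58, 163.58]. Speed limits (degrees/s): [159.86, 159.86, 180, 180, 180, 180].

## Interface

Orientations are given as a 3x3 rotation matrix whose columns are the frame's x, y, z axes.
In Python, from rig import bot gives the robot as it stands.
- The arm moves only by the tool apply_moves, never from a script. Its argument "steps" is a list that holds one entry, the list of rows, each a list of 7 numbers: the shift along the tool's x, y, z in cm, then the turn, a rotation vector about the tool's x, y, z in degrees, then the gripper command: -1 is shut, 1 is fully open, values between are in proportion. In form: [[[dx, dy, dz, rx, ry, rz, jaw], ...]]. A call has 1 to 20 rows; each row is the pose to reach, as a shift and turn from the pose commanded when the call began, along the tool's axes at that moment; what a row does not reach only later rows make up. A row lasts 1/8 s, in which the tool goes at most 62.5 mm and 10.7 degrees, less where a joint would pass 70% of its speed; a pose out of reach is approached as far as the arm can. A call with a gripper value outside its range is refused whole. The fingers move at their own pace and stop on an object; the grip force is fixed at half the most. Time passes only in rows, so rows that repeat a pose let the fingers close. It gives the time, the measured TCP pose, the force, the opening and the grip force at its end, in the units of the state.
- bot.read_state(): the state, without advancing time (a new reading comes with each control period).
- bot.capture(name): name is "scene" or "top" or "wrist"; returns the picture (480x640x3 uint8, blue, green, red); there is no depth.
- bot.camera_model(name): a dict with "intrinsics" (3x3 intrinsics, pixels), "R" (3x3) and "t" (3): a world point X has camera coordinates R X + t. Camera axes: x right, y down, z forward; pixel columns grow to the right and rows downward; lengths in m; the calibration is good to about 2 mm. A picture is of the moment at which its call begins: read the wrist's pose just before it. camera_model takes no time and is no camera call; for the wrist camera it gives the pose at the moment of the call.
- bot.hand_in(): hands the job in; it is judged then, once.
The state is a dict: "time_s": time; "joint_positions": joint angles; "qvel": joint speeds; "tau": joint torques, N m; "position": TCP position; "tcp_rot": TCP orientation; "force": force on the tool from outside, world axes, zero at the start; "moment": the same for the moment, N m; "opening": opening from 0.0 (shut) to 1.0 (fully open); "grasp_force": force on a finger pad.
Only numpy, scipy, OpenCV 4.12 (cv2) and the standard library are available. Lean on these libraries where they do the work, as an engineer would, in place of code of your own. Each camera call takes 0.05 s, during which the arm holds its last target. There are 200 camera calls.

## Task

Slide the brown carton along the desk to the stamp stand and push its orange-stickered end squarely and centrally against the red stamp pad until the pad has sunk well past half-way; then turn the carton a quarter turn and press the middle of its blue-stickered long side on the pad in the same way. Its bottom flaps are not taped yet, so keep it flat on the desk, never lifted or tipped. Leave it standing there with its blue side facing the pad, close in front of it, and leave the other things on the desk alone.

Things in the scene. Friction and masses are not known exactly. Their poses are not given: they have to be found in the camera images.
- carton_center (a point): centre (half-way up) of the loose brown carton, 140 (x) x 60 (y) x 60 mm (z), 0.3 to 0.55 kg; 30 mm above the desk. Its x axis runs towards the orange-stickered end, y towards the blue-stickered long side, z up. Both stickers fold over onto the top, so they show from above; a white tape strip runs along the top. The 60 mm width can be gripped from above
- orange_end (a point): middle of the carton's orange-stickered end face (60 mm wide), 70 mm from the carton's centre along its +x, 30 mm up; same axes as the carton
- blue_side (a point): middle of the carton's blue-stickered long face (140 mm wide), 30 mm from the carton's centre along its +y, 30 mm up; same axes as the carton
- stamp_face (a point): middle of the face of the red stamp pad (44 mm wide, 34 mm high) as it stands unpressed, 32 mm above the desk. Its x axis points level INTO the stamp, the way a carton is pushed; z up. It belongs to the fixed stamp stand, a bent steel bracket around a black stamp body that reaches from here 123 mm along +x and 55 mm to either side
- hood_edge (a point): middle of the front edge of the stand's level steel hood, at its underside, 76 mm above the desk and 34 mm in front of the pad's face; same axes as the pad's face. The hood is 80 mm wide and 4 mm thick and overhangs the desk in front of the pad, so the carton has to slide in under it
- stamp_pad (a joint): how far the red pad is pressed in, m: 0 as it stands, 0.015 at its stop; a spring pushes it back with about 1.6 N at 0 and 7.6 N at the stop, and may slide the carton back a few mm when it is let go
- phone: black phone lying flat, 150 x 72 x 9 mm; origin at the centre of its underside; loose, to be left alone
- power_bank: blue slab, 110 x 66 x 18 mm, lying flat; origin at the centre of its underside; loose, to be left alone
- mug: white mug, 80 mm across, 90 mm tall, handle on its +y side; origin at the centre of its underside; loose, to be left alone
- tape_dispenser: grey dispenser with a yellow tape roll, 130 x 55 x 86 mm; origin at the centre of its underside; loose, to be left alone
- stapler: red and black stapler, 135 x 36 x 60 mm; origin at the centre of its underside; loose, to be left alone
- notebook: blue notebook lying flat, 210 x 148 x 14 mm; origin at the centre of its underside; loose, to be left alone
There are look-alikes about, which are no part of the job. What is shaped like the part that bears stamp_face but purple is not meant.

How it is judged:
By the outcome, as a careful person would: the job done as asked, in the order asked, and still so for the second after the job is handed in, with the robot touching nothing.
It also fails if it takes over 72 s, if anything falls off the work surface, if the arm or the gripper's body presses on something with over 40 N, if the wrist force passes 120 N, or if a joint passes its speed limit or range.

## Working session

There is one attempt and no reset: what is moved stays moved. The work goes in short steps, Python scripts to look and compute and a tool call to move; the robot and the scene stay as the last step left them, time stands still between calls to the robot, and variables do not carry over. Pictures are saved under pics/ and viewed, at most 12 in all, crops included, and the job is handed in when it is done.

Besides the shell and the picture viewer there is one more tool, called as name([rows], argument=value, ...), one row to a line, values as JSON. apply_moves: Moves the arm, as the interface text tells. Its arguments: {"type":"object","properties":{"steps":{"type":"array","items":{"type":"array","items":{"type":"array","items":{"type":"number"}}}}},"required":["steps"]}

```bash
mkdir -p pics; ls
python3 - <<'E'
from rig import bot
import cv2
for n in("scene","top"):
    im=bot.capture(n); cv2.imwrite(f"pics/{n}0.png",im)
    m=bot.camera_model(n); print(n,m)
print(bot.read_state())
E
```

```text
pics
scene {'intrinsics': array([[438.91928314,   0.        , 320.47429636],
       [  0.        , 438.91928314, 242.18160089],
       [  0.        ,   0.        ,   1.        ]]), 'R': array([[-0.43206113,  0.90175904, -0.01240235],
       [ 0.71070945,  0.33199306, -0.62021987],
       [-0.55517138, -0.27678737, -0.78432997]]), 't': array([ 0.22599453, -0.35978898,  1.33131825])}
top {'intrinsics': array([[610.17880779,   0.        , 326.12653891],
       [  0.        , 610.17880779, 238.36962164],
       [  0.        ,   0.        ,   1.        ]]), 'R': array([[ 0.00945542, -0.99992014, -0.00838466],
       [-0.98615271, -0.0079362 , -0.16564978],
       [ 0.16557   ,  0.00983484, -0.986149  ]]), 't': array([0.00170584, 0.55302223, 1.66767791])}
{'time_s': 0.1, 'joint_positions': array([ 5.90426249e+01,  3.02735014e+01,  8.21475125e+01, -5.51324598e-04,
        6.76888827e+01, -1.02272073e+01]), 'qvel': array([-0.06430084, -0.14235894, -0.12440971,  0.11879189,  0.08817114,
        0.01184846]), 'tau': array([-4.78452184e-04, -4.40987992e+01, -1.77150750e+01,  6.35218760e-02,
        5.33953006e-02, -5.06982838e-05]), 'position': array([0.22084946, 0.58395504, 0.2024795 ]), 'tcp_rot': array([[-9.35258921e-01,  3.53962982e-01, -9.79014718e-04],
       [ 3.53964180e-01,  9.35257525e-01, -1.64940890e-03],
       [ 3.31801189e-04, -1.88916053e-03, -9.99998160e-01]]), 'force': array([-0.75780079,  0.39652613, -0.0596212 ]), 'moment': array([ 0.01462258, -0.02380281,  0.02052628]), 'grasp_force': 0.0, 'opening': 0.9989468980498039}
```

View pics/top0.png

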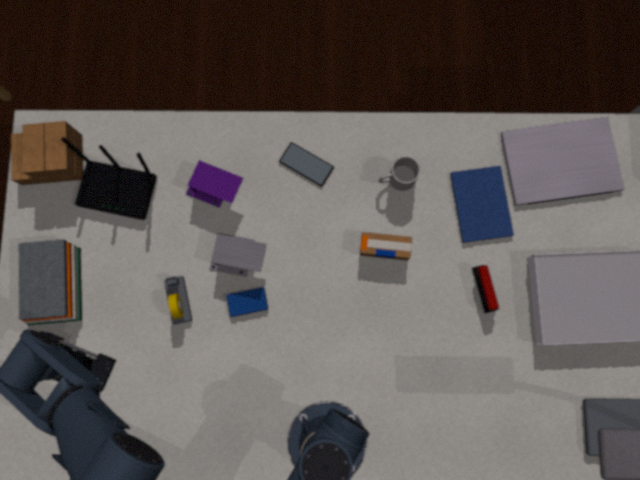

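View pics/scene0.png

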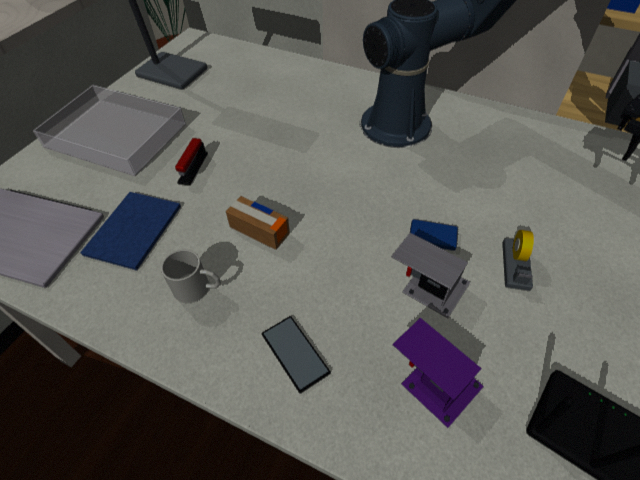

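The top view shows the carton at (386,246) with its orange end on the left and its blue sticker towards the robot. There are two candidate stands: a grey steel one at (238,252) and a purple one at (215,185). The grey one fits, because purple is excluded. Next I'll confirm that in a crop and measure the carton and stand.

```bash
cat > h.py <<'E'
from rig import bot
import cv2, numpy as np
def ray(m,uv,z):
    uv=np.atleast_2d(np.asarray(uv,float)); R=m["R"];t=m["t"]
    d=np.c_[uv,np.ones(len(uv))]@np.linalg.inv(m["intrinsics"]).T@R
    c=-R.T@t
    return c+d*((z-c[2])/d[:,2])[:,None]
def big(mask):
    c,_=cv2.findContours(mask.astype(np.uint8),cv2.RETR_EXTERNAL,cv2.CHAIN_APPROX_NONE)
    return max(c,key=cv2.contourArea)
E
python3 - <<'E'
from h import *
t=cv2.imread("pics/top0.png"); s=cv2.imread("pics/scene0.png")
a=cv2.resize(t[160:320,150:430],None,fx=2.8,fy=2.8,interpolation=cv2.INTER_CUBIC)
b=cv2.resize(s[200:440,340:540],None,fx=2.5,fy=2.5*.4667*1.6/2.0*1.0,interpolation=cv2.INTER_CUBIC)
cv2.imwrite("pics/crop_top.png",a)
cv2.imwrite("pics/crop_scene.png",cv2.resize(s[210:330,360:500],None,fx=4,fy=4,interpolation=cv2.INTER_CUBIC))
m=bot.camera_model("top")
hsv=cv2.cvtColor(t,cv2.COLOR_BGR2HSV); H,S,V=cv2.split(hsv)
# hand-read approximate points on hood(z=.08) and carton top(z=.06)
print("carton top",ray(m,[[361,233],[411,236],[410,250],[361,249]],.06).round(3))
print("hood",ray(m,[[217,233],[266,242],[262,271],[211,262]],.08).round(3))
E
```

```text
carton top [[ 0.567 -0.091  0.06 ]
 [ 0.559 -0.23   0.06 ]
 [ 0.52  -0.227  0.06 ]
 [ 0.522 -0.091  0.06 ]]
hood [[0.56  0.308 0.08 ]
 [0.536 0.172 0.08 ]
 [0.456 0.18  0.08 ]
 [0.479 0.321 0.08 ]]
```

View pics/crop_top.png

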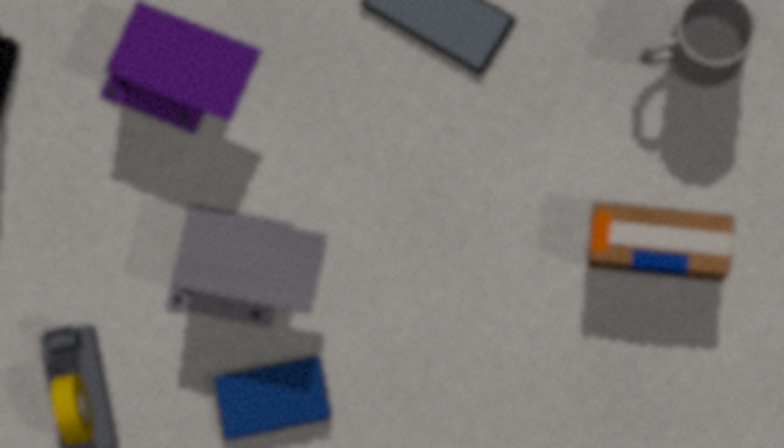

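View pics/crop_scene.png

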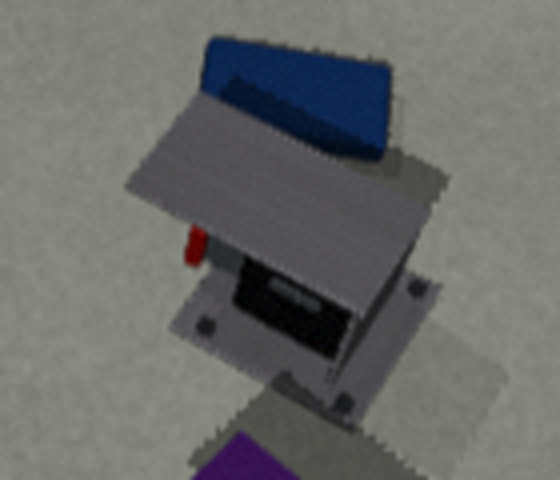

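The crops confirm it: the grey hood, with front corners at about (267,243) and (262,271), sits over the red pad, which faces right towards the carton. The purple stand is only the look-alike. Next I need a closer look at both with the wrist camera.

```bash
cat >> h.py <<'E'
from scipy.spatial.transform import Rotation as Ro
def row(p,yaw):
    "move row to TCP world p (m), tool x at yaw (deg), tool straight down"
    s=bot.read_state(); R0=s["tcp_rot"]; a=np.radians(yaw)
    R1=np.array([[np.cos(a),np.sin(a),0],[np.sin(a),-np.cos(a),0],[0,0,-1.]])
    d=R0.T@(np.array(p)-s["position"])*100
    print("row",d.round(2),Ro.from_matrix(R0.T@R1).as_rotvec(degrees=True).round(2),"|rows>=",int(np.ceil(max(np.linalg.norm(d)/6.25,1))))
E
python3 - <<'E'
from h import *
m=bot.camera_model("wrist");s=bot.read_state()
c=-m["R"].T@m["t"]; print(s["tcp_rot"].T@(c-s["position"]), (m["R"]@s["tcp_rot"]).round(2), m["intrinsics"][0,0])
row([.49,.04,.30],85)
row([.54,-.16,.25],87)
E
```

```text
[ 0.06763804 -0.00205589 -0.18239823] [[ 0.    1.   -0.  ]
 [-0.97  0.   -0.25]
 [-0.25  0.    0.97]] 363.838511893745
row [-44.42 -41.37  -9.69] [-1.000e-01  5.000e-02  7.427e+01] |rows>= 10
row [-56.18 -58.29  -4.66] [-1.100e-01  5.000e-02  7.227e+01] |rows>= 13
```

Run:
```python
from h import *
row([.49,.19,.22],84)
```

```text
row [-39.12 -27.32  -1.71] [-1.000e-01  5.000e-02  7.527e+01] |rows>= 8
```

apply_moves([
  [[-39.1,-27.3,-1.7,-0.1,0.05,75.3,1],[-39.1,-27.3,-1.7,-0.1,0.05,75.3,1],[-39.1,-27.3,-1.7,-0.1,0.05,75.3,1],[-39.1,-27.3,-1.7,-0.1,0.05,75.3,1],[-39.1,-27.3,-1.7,-0.1,0.05,75.3,1],[-39.1,-27.3,-1.7,-0.1,0.05,75.3,1],[-39.1,-27.3,-1.7,-0.1,0.05,75.3,1],[-39.1,-27.3,-1.7,-0.1,0.05,75.3,1],[-39.1,-27.3,-1.7,-0.1,0.05,75.3,1],[-39.1,-27.3,-1.7,-0.1,0.05,75.3,1],[-39.1,-27.3,-1.7,-0.1,0.05,75.3,1]],
])

```text
time_s: 1.48
position: [0.4891, 0.1919, 0.2201]
tcp_rot: [[0.103, 0.995, -0.0], [0.995, -0.103, 0.002], [0.002, -0.0, -1.0]]
force: [0.3, 0.1, 0.1]
opening: 0.998
grasp_force: 0.0
```

Run:
```python
from h import *
m=bot.camera_model("wrist"); s=bot.read_state(); print(s["time_s"],s["position"])
im=bot.capture("wrist"); cv2.imwrite("pics/w1.png",im); np.savez("w1.npz",**m)
row([.535,-.16,.22],87)
```

```text
1.475 [0.48906205 0.19187038 0.22012931]
row [-34.53   8.18  -0.04] [-0.   -0.09 -2.91] |rows>= 6
```

View pics/w1.png

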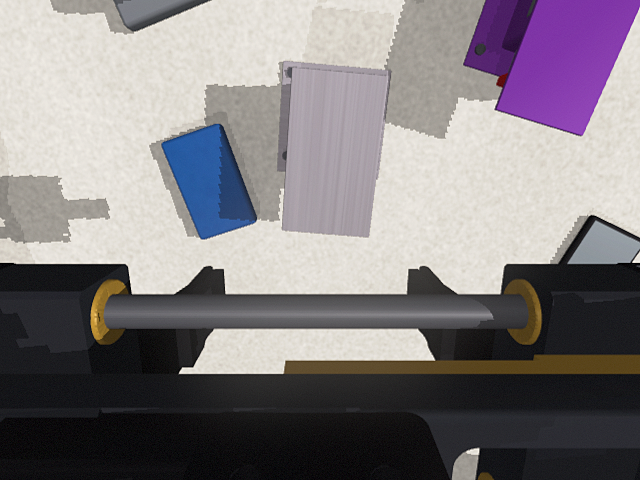

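The wrist view shows the hood from above, with front corners at (282,230) and (370,237) and back corners at about (290,65) and (388,70). Now I'll go over to the carton.

apply_moves([
  [[-34.5,8.2,0,0,-0.1,-2.9,1],[-34.5,8.2,0,0,-0.1,-2.9,1],[-34.5,8.2,0,0,-0.1,-2.9,1],[-34.5,8.2,0,0,-0.1,-2.9,1],[-34.5,8.2,0,0,-0.1,-2.9,1],[-34.5,8.2,0,0,-0.1,-2.9,1],[-34.5,8.2,0,0,-0.1,-2.9,1],[-34.5,8.2,0,0,-0.1,-2.9,1]],
])

```text
time_s: 2.52
position: [0.5351, -0.1594, 0.2196]
tcp_rot: [[0.054, 0.999, -0.0], [0.999, -0.054, 0.001], [0.001, -0.0, -1.0]]
force: [0.6, 0.3, 0.4]
opening: 1.0
grasp_force: 0.0
```

Run:
```python
from h import *
m=bot.camera_model("wrist"); s=bot.read_state(); print(s["time_s"],s["position"])
im=bot.capture("wrist"); cv2.imwrite("pics/w2.png",im); np.savez("w2.npz",**m)
w=cv2.imread("pics/w1.png"); m1=dict(np.load("w1.npz"))
H,S,V=cv2.split(cv2.cvtColor(w,cv2.COLOR_BGR2HSV)); 
print("hood hsv",H[150,340],S[150,340],V[150,340],"desk",H[215,440],S[215,440],V[215,440])
q=ray(m1,[[282,230],[370.5,236.5],[388,72],[291,66]],.08); print(q.round(4))
f=(q[0]+q[1])/2; e=q[1]-q[0]; r=q[2]-q[1]; l=q[3]-q[0]
print("front mid",f,"w",np.linalg.norm(e),"yaws",np.degrees(np.arctan2(e[1],e[0]))+90,[np.degrees(np.arctan2(v[1],v[0])) for v in (r,l)], np.linalg.norm(r))
```

```text
2.525 [ 0.53510942 -0.15940105  0.21957662]
hood hsv 153 16 164 desk 21 16 224
[[0.4569 0.1831 0.08  ]
 [0.5368 0.1687 0.08  ]
 [0.5603 0.3066 0.08  ]
 [0.4816 0.3193 0.08  ]]
front mid [0.49684142 0.17591224 0.08      ] w 0.0811490848707188 yaws 79.75588386159306 [np.float64(80.32343907954596), np.float64(79.73387674437322)] 0.13985497781926234
```

View pics/w2.png

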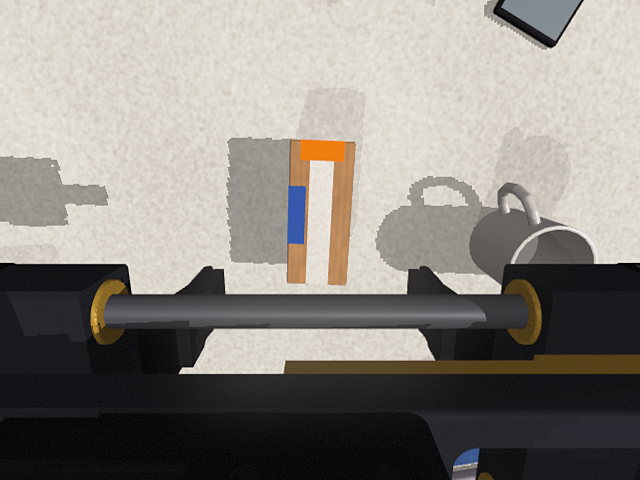

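The wrist view shows the carton top, with corners near (290,140), (355,142), (347,284) and (287,283). The mug is well off to the right at about (520,235).

Run:
```python
from h import *
w=cv2.imread("pics/w2.png"); m=dict(np.load("w2.npz"))
H,S,V=cv2.split(cv2.cvtColor(w,cv2.COLOR_BGR2HSV))
k=(((S>60)&(V>80)).astype(np.uint8)); k[:, :250]=0;k[:,400:]=0;k[286:]=0;k[:120]=0
k=cv2.morphologyEx(k,cv2.MORPH_CLOSE,np.ones((35,35)))
c=big(k); (b)=cv2.boxPoints(cv2.minAreaRect(cv2.convexHull(c))); print(b, cv2.contourArea(c))
ap=cv2.approxPolyDP(c,6,True)[:,0]; print(ap)
q=ray(m,[[290,140],[355,142],[347,284],[287,283]],.06); print(q.round(4))
x=(q[0]+q[1]-q[2]-q[3])/2; y=(q[0]+q[3]-q[1]-q[2])/2
print("c",q.mean(0),"len",np.linalg.norm(x),np.linalg.norm(y),"yaw",np.degrees(np.arctan2(x[1],x[0])),np.degrees(np.arctan2(y[1],y[0]))-90)
print("mug rim L/R",ray(m,[[512,252],[596,250]],.09).round(3))
```

```text
[[283.81696 282.20944]
 [290.06976 138.39432]
 [355.16412 141.22452]
 [348.91132 285.03964]] 8839.5
[[290 140]
 [287 281]
 [345 284]
 [355 144]]
[[ 0.5149 -0.0908  0.06  ]
 [ 0.5739 -0.0957  0.06  ]
 [ 0.5622 -0.2335  0.06  ]
 [ 0.5021 -0.2292  0.06  ]]
c [ 0.53827845 -0.16233364  0.06      ] len 0.13863639831764907 0.0597319010121681 yaw 84.92012187680601 85.57348089555566
mug rim L/R [[ 0.709 -0.199  0.09 ]
 [ 0.784 -0.201  0.09 ]]
```

Run:
```python
from h import *
row([.5356,-.190,.025],85.1)
```

```text
row [-3.11  0.22 19.46] [-0.01 -0.05  1.87] |rows>= 4
```

apply_moves([
  [[-3.1,0.2,6,0,-0.05,1.9,1],[-3.1,0.2,12,0,-0.05,1.9,1],[-3.1,0.2,17,0,-0.05,1.9,1],[-3.1,0.2,19.4,0,-0.05,1.9,1],[-3.1,0.2,19.4,0,-0.05,1.9,1],[-3.1,0.2,19.4,0,-0.05,1.9,1],[-3.1,0.2,19.4,0,-0.05,1.9,0.5],[-3.1,0.2,19.4,0,-0.05,1.9,0.4],[-3.1,0.2,19.4,0,-0.05,1.9,0.3],[-3.1,0.2,19.4,0,-0.05,1.9,0],[-3.1,0.2,19.4,0,-0.05,1.9,-1],[-3.1,0.2,19.4,0,-0.05,1.9,-1],[-3.1,0.2,19.4,0,-0.05,1.9,-1],[-3.1,0.2,19.4,0,-0.05,1.9,-1]],
])

```text
time_s: 4.32
position: [0.536, -0.1922, 0.0263]
tcp_rot: [[0.088, 0.996, 0.001], [0.996, -0.088, -0.001], [-0.001, 0.001, -1.0]]
force: [-1.7, -0.6, 5.5]
opening: 0.69
grasp_force: 30.0
```

Run:
```python
from h import *
P=np.array([.5028,.2094]); u=np.array([np.cos(np.radians(79.9)),np.sin(np.radians(79.9))])
row([*(P-.17*u),bot.read_state()["position"][2]],79.9)
```

```text
row [22.78 -8.32 -0.04] [0.05 0.07 5.08] |rows>= 4
```

apply_moves([
  [[1.5,-0.5,0,0,0,0.3,-1],[4,-1.5,0,0,0,1,-1],[7,-2.6,-0.01,0,0,1.6,-1],[10,-3.7,-0.01,0,0,2.2,-1],[13,-4.7,-0.02,0,0,2.9,-1],[16,-5.8,-0.02,0,0,3.6,-1],[19,-6.9,-0.02,0,0,4.2,-1],[21.3,-7.8,-0.02,0,0,4.8,-1],[22.8,-8.3,-0.02,0,0,5.1,-1],[22.8,-8.3,-0.02,0,0,5.1,-1],[22.8,-8.3,-0.02,0,0,5.1,-1]],
])

```text
time_s: 5.7
position: [0.473, 0.0445, 0.0263]
tcp_rot: [[0.177, 0.984, 0.001], [0.984, -0.177, 0.001], [0.001, 0.001, -1.0]]
force: [0.6, 6.0, 8.1]
opening: 0.689
grasp_force: 30.0
```

Run:
```python
from h import *
m=bot.camera_model("wrist"); np.savez("w3.npz",**m)
im=bot.capture("wrist"); cv2.imwrite("pics/w3.png",im)
```

```text
(no output)
```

View pics/w3.png

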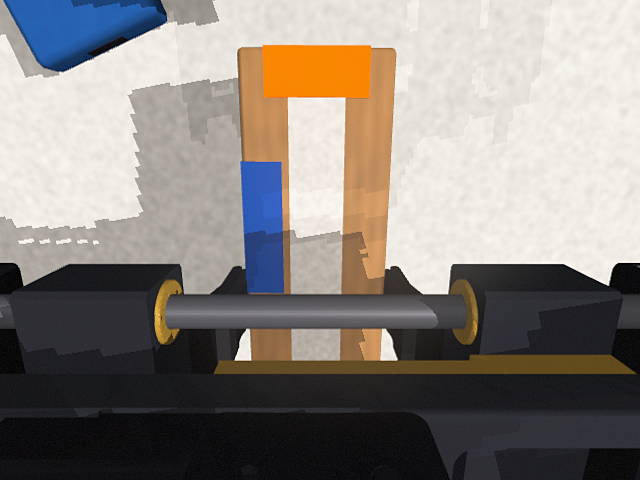

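The wrist view shows the carton gripped, with its orange end corners at (239,48) and (396,48). I'll check the end centre against the pad axis.

Run:
```python
from h import *
m=dict(np.load("w3.npz"))
q=ray(m,[[239,49],[396,49],[383,262]],.06); print(q.round(4))
P=np.array([.5028,.2094]); a=np.radians(79.9); u=np.array([np.cos(a),np.sin(a)]); n=np.array([-u[1],u[0]])
e=q[:2,:2].mean(0); print("end->pad along",(P-e)@u,"lateral",(P-e)@n)
d=q[0]-q[1]; print(np.linalg.norm(d), np.degrees(np.arctan2(d[1],d[0]))-90)
s=bot.read_state(); p=s["position"][:2]; print("tcp->pad",(P-p)@u,(P-p)@n, s["force"])
row([*(P-.14*u),s["position"][2]],79.9)
row([*(P-.088*u),s["position"][2]],79.9)
```

```text
[[0.462  0.1471 0.06  ]
 [0.5196 0.1368 0.06  ]
 [0.5039 0.0546 0.06  ]]
end->pad along 0.06850883626269036 lateral 1.7485833690271596e-05
0.058609676797988765 79.85732566048395
tcp->pad 0.16765859879135495 -0.0003672357888713613 [0.3596886  5.38072855 7.22742829]
row [2.77 0.03 0.  ] [ 0.07 -0.06 -0.1 ] |rows>= 1
row [7.97 0.02 0.01] [ 0.07 -0.06 -0.1 ] |rows>= 2
```

apply_moves([
  [[1,0,0,0,0,0,-1],[2,0,0,0,0,0,-1],[3,0,0,0,0,0,-1],[4,0,0,0,0,0,-1],[5,0,0,0,0,0,-1],[6,0,0,0,0,0,-1],[6.7,0,0,0,0,0,-1],[7.2,0,0,0,0,0,-1],[7.5,0,0,0,0,0,-1],[7.5,0,0,0,0,0,-1],[7.5,0,0,0,0,0,-1]],
])

```text
time_s: 7.12
position: [0.4858, 0.1156, 0.0263]
tcp_rot: [[0.175, 0.985, 0.0], [0.985, -0.175, -0.003], [-0.003, 0.001, -1.0]]
force: [-1.1, -7.4, 9.2]
opening: 0.686
grasp_force: 30.0
```

```bash
cat >> h.py <<'E'
P=np.array([.5028,.2094]); a_=np.radians(79.9); u=np.array([np.cos(a_),np.sin(a_)]); n=np.array([-u[1],u[0]])
def rep():
    s=bot.read_state(); p=s["position"][:2]
    print(s["time_s"],"tcp->pad along",((P-p)@u*1e3).round(1),"lat",((P-p)@n*1e3).round(1),"z",s["position"][2].round(4),"F u,n,z",(s["force"][:2]@u).round(1),(s["force"][:2]@n).round(1),s["force"][2].round(1),"yaw",np.degrees(np.arctan2(s["tcp_rot"][1,0],s["tcp_rot"][0,0])).round(2))
E
python3 -c "
from h import *
rep()"
```

```text
7.125 tcp->pad along 95.3 lat -0.3 z 0.0263 F u,n,z -7.5 -0.2 9.2 yaw 79.94
```

apply_moves([
  [[0.2,0,0,0,0,0,-1],[0.4,0,0,0,0,0,-1],[0.6,0,0,0,0,0,-1],[0.8,0,0,0,0,0,-1],[0.8,0,0,0,0,0,-1],[0.8,0,0,0,0,0,-1]],
])

```text
time_s: 7.88
position: [0.487, 0.1225, 0.0263]
tcp_rot: [[0.175, 0.985, -0.0], [0.985, -0.175, -0.004], [-0.004, 0.0, -1.0]]
force: [-1.4, -11.4, 8.8]
opening: 0.685
grasp_force: 30.0
```

```bash
python3 -c "
from h import *
rep()"
```

```text
7.875 tcp->pad along 88.3 lat -0.3 z 0.0263 F u,n,z -11.4 -0.6 8.8 yaw 79.94
```

apply_moves([
  [[0.15,0,0,0,0,0,-1],[0.3,0,0,0,0,0,-1],[0.3,0,0,0,0,0,-1],[0.3,0,0,0,0,0,-1]],
])

```text
time_s: 8.38
position: [0.487, 0.1236, 0.0263]
tcp_rot: [[0.174, 0.985, -0.002], [0.985, -0.174, -0.006], [-0.006, -0.001, -1.0]]
force: [-3.4, -19.7, 10.6]
opening: 0.684
grasp_force: 30.0
```

```bash
python3 -c "
from h import *
rep()"
```

```text
8.375 tcp->pad along 87.3 lat -0.5 z 0.0263 F u,n,z -20.0 -0.1 10.6 yaw 79.96
```

The force jumped at the pad's stop, so the orange end is pressed in fully. Now I'll back off.

apply_moves([
  [[-0.5,0,0,0,0,0,-1],[-1.5,0,0,0,0,0,-1],[-3,0,0,0,0,0,-1],[-4.5,0,0,0,0,0,-1],[-6,0,0,0,0,0,-1],[-7,0,0,0,0,0,-1],[-7.5,0,0,0,0,0,-1],[-7.5,0,0,0,0,0,-1],[-7.5,0,0,0,0,0,-1]],
])

```text
time_s: 9.5
position: [0.4753, 0.0541, 0.0263]
tcp_rot: [[0.178, 0.984, 0.002], [0.984, -0.178, -0.0], [0.0, 0.002, -1.0]]
force: [0.7, 0.1, 7.4]
opening: 0.684
grasp_force: 30.0
```

```bash
python3 -c "
from h import *
rep()
v=np.array([u[1],-u[0]])
row([*(P-.16*u-.03*v),bot.read_state()['position'][2]],-10.1)"
```

```text
9.5 tcp->pad along 157.7 lat 0.1 z 0.0263 F u,n,z 0.2 -0.7 7.4 yaw 79.77
row [-0.24 -3.01 -0.01] [ 7.000e-02 -8.000e-02  8.987e+01] |rows>= 1
```

apply_moves([
  [[0,-0.3,-0.05,0,0,7,-1],[0,-0.6,-0.05,0,0,15,-1],[-0.1,-0.9,-0.05,0,0,23,-1],[-0.1,-1.2,-0.05,0,0,31,-1],[-0.1,-1.5,-0.05,0,0,39,-1],[-0.1,-1.8,-0.05,0,0,47,-1],[-0.1,-2.1,-0.05,0,0,55,-1],[-0.2,-2.4,-0.05,0,0,63,-1],[-0.2,-2.6,-0.05,0,0,71,-1],[-0.2,-2.8,-0.05,0,0,79,-1],[-0.2,-3,-0.05,0,0,86,-1],[-0.2,-3,-0.05,0,0,89.9,-1],[-0.2,-3,-0.05,0,0,89.9,-1],[-0.2,-3,-0.05,0,0,89.9,-1]],
])

```text
time_s: 11.25
position: [0.4446, 0.0573, 0.0263]
tcp_rot: [[0.985, -0.174, -0.0], [-0.174, -0.985, -0.0], [-0.0, 0.0, -1.0]]
force: [-0.3, 3.8, 5.0]
opening: 0.686
grasp_force: 30.0
```

Run:
```python
from h import *
rep()
m=bot.camera_model("wrist"); np.savez("w4.npz",**m)
im=bot.capture("wrist"); cv2.imwrite("pics/w4.png",im)
```

```text
11.25 tcp->pad along 159.9 lat -30.6 z 0.0263 F u,n,z 3.7 1.0 5.0 yaw -10.02
```

View pics/w4.png

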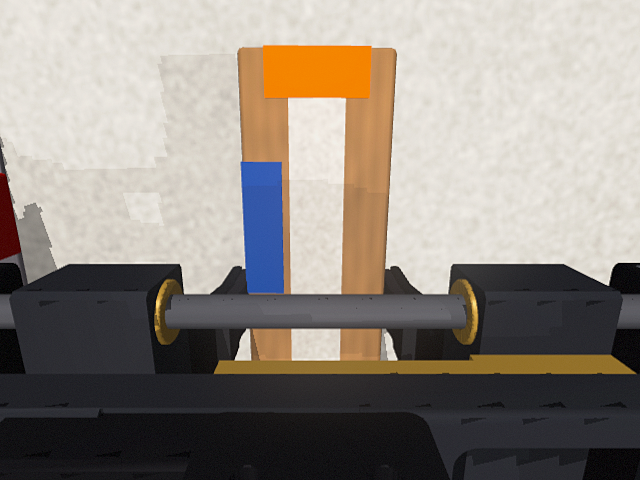

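apply_moves([
  [[0.1,0,0,0,0,0,-1],[0.1,0,0,0,0,0,0.45],[0.1,0,0,0,0,0,0.6],[0.1,0,0,0,0,0,0.8],[0.1,0,0,0,0,0,1],[0.1,0,0,0,0,0,1],[0.1,0,-2,0,0,0,1],[0.1,0,-5,0,0,0,1],[0.1,0,-9,0,0,0,1],[0.1,0,-9,0,0,0,1]],
])

```text
time_s: 12.55
position: [0.4484, 0.0563, 0.1186]
tcp_rot: [[0.985, -0.174, 0.007], [-0.174, -0.985, -0.002], [0.008, 0.001, -1.0]]
force: [-0.3, 0.9, 0.4]
opening: 1.0
grasp_force: 0.0
```

Run:
```python
from h import *
rep()
row([*(P-.22*u),.115],79.9)
```

```text
12.55 tcp->pad along 160.3 lat -26.7 z 0.1186 F u,n,z 0.8 0.5 0.4 yaw -10.02
row [2.66 5.97 0.38] [  0.37  -0.32 -89.92] |rows>= 2
```

apply_moves([
  [[2.7,6,0.2,0,0,-10,1],[2.7,6,0.2,0,0,-20,1],[2.7,6,0.2,0,0,-30,1],[2.7,6,0.2,0,0,-40,1],[2.7,6,0.2,0,0,-50,1],[2.7,6,0.2,0,0,-60,1],[2.7,6,0.2,0,0,-70,1],[2.7,6,0.2,0,0,-80,1],[2.7,6,0.2,0,0,-89.9,1],[2.7,6,0.2,0,0,-89.9,1],[2.7,6,0.2,0,0,-89.9,1]],
])

```text
time_s: 13.92
position: [0.462, -0.0073, 0.1137]
tcp_rot: [[0.178, 0.984, -0.0], [0.984, -0.178, -0.001], [-0.001, -0.0, -1.0]]
force: [0.2, -0.5, 0.0]
opening: 1.0
grasp_force: 0.0
```

Run:
```python
from h import *
rep()
m=bot.camera_model("wrist"); np.savez("w5.npz",**m)
im=bot.capture("wrist"); cv2.imwrite("pics/w5.png",im)
row([*(P-.22*u),.035],79.9)
```

```text
13.925 tcp->pad along 220.4 lat -2.2 z 0.1137 F u,n,z -0.4 -0.2 0.0 yaw 79.72
row [0.05 0.2  7.89] [ 0.01  0.05 -0.14] |rows>= 2
```

View pics/w5.png

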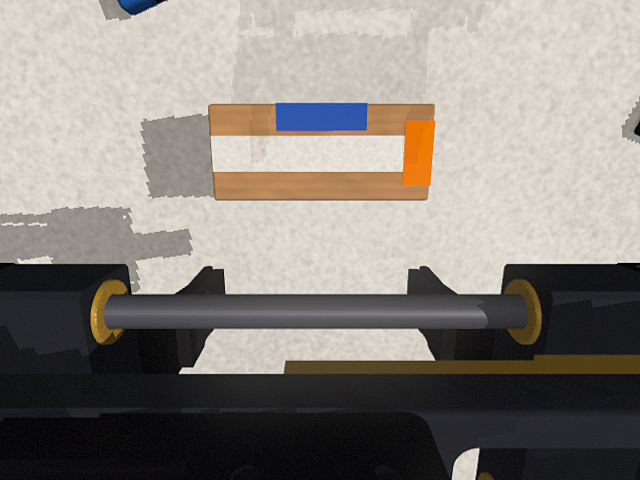

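The carton stands free with its blue side facing the stand. Its top corners are (209,104), (434,104), (428,199) and (214,199).

Run:
```python
from h import *
m=dict(np.load("w5.npz"))
q=ray(m,[[209,104],[434.5,104],[428,199.5],[214,199.5]],.06)[:,:2]
print(np.c_[(P-q)@u,(P-q)@n].round(4)); c=q.mean(0); x=(q[1]+q[2]-q[0]-q[3])/2
print("c along/lat",(P-c)@u,(P-c)@n,"yaw",np.degrees(np.arctan2(x[1],x[0]))+90,np.linalg.norm(x))
```

```text
[[ 0.1323 -0.0676]
 [ 0.1326  0.0707]
 [ 0.1916  0.0711]
 [ 0.1912 -0.0688]]
c along/lat 0.16193767199278558 0.0013343264790376932 yaw 79.74166582641803 0.13907533506908437
```

apply_moves([
  [[0,0.2,3,0,0,-0.1,1],[0,0.2,6,0,0,-0.1,1],[0,0.2,7.8,0,0,-0.1,1],[0,0.2,7.8,0,0,-0.1,1],[0,0.2,7.8,0,0,-0.1,1],[0.8,0.2,7.8,0,0,-0.1,1],[1.6,0.2,7.8,0,0,-0.1,1],[2.4,0.2,7.8,0,0,-0.1,1],[3.2,0.2,7.8,0,0,-0.1,1],[4,0.2,7.8,0,0,-0.1,1],[4,0.2,7.8,0,0,-0.1,1]],
])

```text
time_s: 15.35
position: [0.4714, 0.0326, 0.0362]
tcp_rot: [[0.174, 0.985, 0.0], [0.985, -0.174, -0.0], [-0.0, 0.001, -1.0]]
force: [0.3, -0.1, 0.8]
opening: 1.0
grasp_force: 0.0
```

Run:
```python
from h import *
rep()
m=bot.camera_model("wrist"); np.savez("w6.npz",**m)
im=bot.capture("wrist"); cv2.imwrite("pics/w6.png",im)
```

```text
15.35 tcp->pad along 179.6 lat 0.1 z 0.0362 F u,n,z 0.0 -0.3 0.8 yaw 80.0
```

View pics/w6.png

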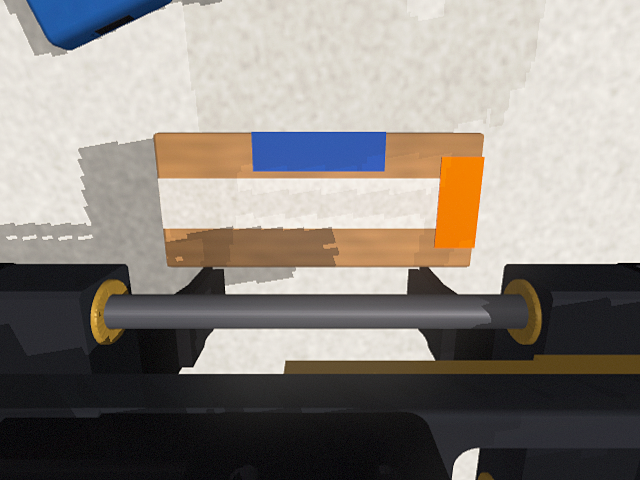

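The two fingers are pushing the long side squarely. The front corners are at (155,133) and (484,133), and the blue sticker spans columns 252–385.

Run:
```python
from h import *
m=dict(np.load("w6.npz"))
q=ray(m,[[154.5,133],[484,133],[252,132],[385.5,132]],.06)[:,:2]
print(np.c_[(P-q)@u,(P-q)@n].round(4)); rep()
```

```text
[[ 0.1106 -0.0681]
 [ 0.1103  0.0702]
 [ 0.1101 -0.0272]
 [ 0.11    0.0288]]
15.4 tcp->pad along 179.9 lat -0.0 z 0.0361 F u,n,z 0.0 -0.2 -0.1 yaw 79.99
```

apply_moves([
  [[1,0,0,0,0,0,1],[2,0,0,0,0,0,1],[3.2,0,0,0,0,0,1],[4.4,0,0,0,0,0,1],[5.6,0,0,0,0,0,1],[6.8,0,0,0,0,0,1],[8,0,0,0,0,0,1],[9,0,0,0,0,0,1],[9.8,0,0,0,0,0,1],[10.4,0,0,0,0,0,1],[10.4,0,0,0,0,0,1],[10.4,0,0,0,0,0,1]],
])

```text
time_s: 16.9
position: [0.4898, 0.1341, 0.0362]
tcp_rot: [[0.175, 0.985, 0.001], [0.985, -0.175, -0.001], [-0.001, 0.001, -1.0]]
force: [1.1, 0.2, 0.1]
opening: 1.004
grasp_force: 0.0
```

```bash
python3 -c "
from h import *
rep()"
```

```text
16.9 tcp->pad along 76.4 lat 0.4 z 0.0362 F u,n,z 0.4 -1.0 0.1 yaw 79.95
```

apply_moves([
  [[0.3,0,0,0,0,0,1],[0.6,0,0,0,0,0,1],[0.9,0,0,0,0,0,1],[1.2,0,0,0,0,0,1],[1.5,0,0,0,0,0,1],[1.7,0,0,0,0,0,1],[1.7,0,0,0,0,0,1],[1.7,0,0,0,0,0,1]],
])

```text
time_s: 17.9
position: [0.4924, 0.1498, 0.0362]
tcp_rot: [[0.174, 0.985, 0.0], [0.985, -0.174, -0.003], [-0.003, 0.001, -1.0]]
force: [0.3, -6.6, 1.3]
opening: 0.996
grasp_force: 3.4
```

```bash
python3 -c "
from h import *
rep()"
```

```text
17.9 tcp->pad along 60.5 lat 0.2 z 0.0362 F u,n,z -6.4 -1.4 1.3 yaw 79.99
```

apply_moves([
  [[0.2,0,0,0,0,0,1],[0.35,0,0,0,0,0,1],[0.5,0,0,0,0,0,1],[0.5,0,0,0,0,0,1],[0.5,0,0,0,0,0,1]],
])

```text
time_s: 18.52
position: [0.4931, 0.1539, 0.0364]
tcp_rot: [[0.173, 0.985, -0.0], [0.985, -0.173, -0.004], [-0.004, 0.0, -1.0]]
force: [-1.6, -9.6, 2.2]
opening: 0.997
grasp_force: 5.2
```

```bash
python3 -c "
from h import *
rep()
cv2.imwrite('pics/s7.png',cv2.resize(bot.capture('scene')[160:340,330:530],None,fx=3,fy=3,interpolation=cv2.INTER_CUBIC))"
```

```text
18.525 tcp->pad along 56.4 lat 0.2 z 0.0364 F u,n,z -9.8 -0.2 2.2 yaw 80.01
```

View pics/s7.png

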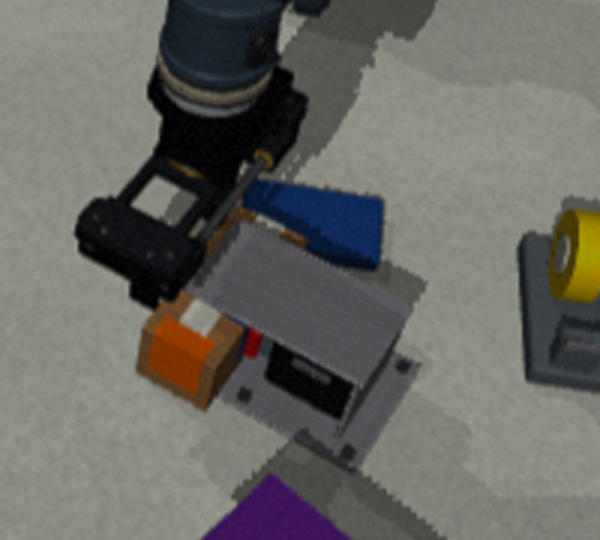

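The scene crop shows the blue face against the red pad at (250,343), with the carton flat under the hood. One last small push will confirm the stop.

apply_moves([
  [[0.2,0,0,0,0,0,1],[0.2,0,0,0,0,0,1],[0.2,0,0,0,0,0,1]],
])

```text
time_s: 18.95
position: [0.4932, 0.1547, 0.0368]
tcp_rot: [[0.173, 0.985, -0.001], [0.985, -0.173, -0.005], [-0.006, -0.0, -1.0]]
force: [-2.3, -13.9, 7.0]
opening: 0.997
grasp_force: 7.7
```

```bash
python3 -c "
from h import *
rep()"
```

```text
18.95 tcp->pad along 55.6 lat 0.1 z 0.0368 F u,n,z -14.1 -0.2 7.0 yaw 80.03
```

It's at the stop. I'll withdraw slowly, straight back and then up.

apply_moves([
  [[-0.2,0,0,0,0,0,1],[-0.4,0,0,0,0,0,1],[-0.6,0,0,0,0,0,1],[-0.8,0,0,0,0,0,1],[-1,0,0,0,0,0,1],[-1.2,0,0,0,0,0,1],[-1.4,0,0,0,0,0,1],[-1.7,0,0,0,0,0,1],[-2,0,0,0,0,0,1],[-2.5,0,0,0,0,0,1],[-3.5,0,0,0,0,0,1],[-6,0,0,0,0,0,1],[-10,0,0,0,0,0,1],[-12,0,-4,0,0,0,1],[-14,0,-10,0,0,0,1],[-14,0,-14,0,0,0,1],[-14,0,-14,0,0,0,1],[-14,0,-14,0,0,0,1]],
])

```text
time_s: 21.2
position: [0.4684, 0.0198, 0.1757]
tcp_rot: [[0.174, 0.985, -0.0], [0.985, -0.174, -0.001], [-0.001, -0.0, -1.0]]
force: [-0.1, -0.6, -0.8]
opening: 1.001
grasp_force: 0.0
```

Run:
```python
from h import *
rep()
m=bot.camera_model("wrist"); np.savez("w8.npz",**m)
cv2.imwrite("pics/w8.png",bot.capture("wrist"))
```

```text
21.2 tcp->pad along 192.7 lat -0.6 z 0.1757 F u,n,z -0.6 -0.1 -0.8 yaw 79.95
```

View pics/w8.png

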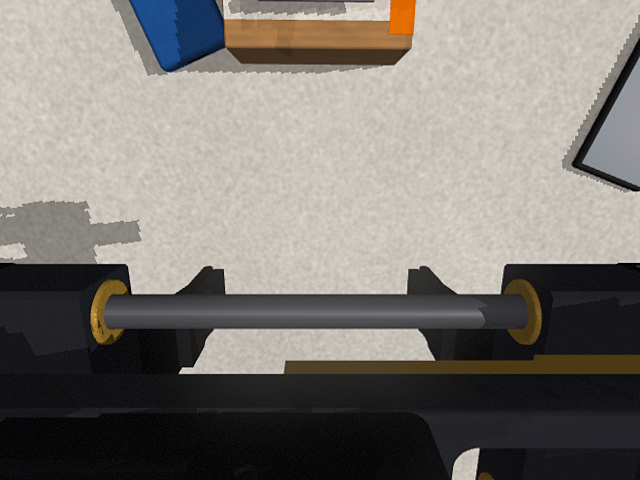

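The view shows the carton standing square with its rear top edge at about row 47, and the power bank corner beside it at (222,45). I'll check the power bank hasn't moved and measure the final gap.

Run:
```python
from h import *
m=dict(np.load("w8.npz"))
q=ray(m,[[225,47.5],[412,47.5]],.06)[:,:2]; print(np.c_[(P-q)@u,(P-q)@n].round(4))
# power bank in w1 (before) and now: nearest top corners z=.018
print("bank near corners: w1",ray(dict(np.load("w1.npz")),[[203,239],[257,218]],.018).round(4)[:,:2],"w8",ray(m,[[168,71],[226,45]],.018).round(4)[:,:2])
a=cv2.imread("pics/top0.png"); b=bot.capture("top")
for i in(a,b):
    h=cv2.cvtColor(i,cv2.COLOR_BGR2HSV)[280:330,220:280]
    k=cv2.inRange(h,(95,120,30),(125,255,255)); print(np.argwhere(k).mean(0).round(2),(k>0).sum(),np.argwhere(k).min(0),np.argwhere(k).max(0))
```

```text
[[ 0.059  -0.0688]
 [ 0.0588  0.0709]]
bank near corners: w1 [[0.3624 0.1678]
 [0.4244 0.1849]] w8 [[0.3642 0.165 ]
 [0.4184 0.1762]]
[21.67 26.58] 821 [8 7] [35 46]
[21.68 26.6 ] 818 [8 7] [35 46]
```

```bash
python3 -c "
from rig import bot
print(bot.hand_in())"
```

```text
the job is handed in; nothing more can be done
None
```

The job is handed in after about 21 s: I pressed the orange end and then the blue side against the red pad until it stopped, and left the carton flat on the desk, blue side to the pad and within a few millimetres of it; the power bank beside it did not move.

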